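Prove the changeover isolator

TASK

Prove the changeover isolator on the worktop before the shift: its lever handle stands in the middle, at off, and an interlock that cannot be seen blocks one of the two on positions, to the left or to the right. Feel which side gives without forcing the handle, turn it that way a full quarter turn until it drops home in on, then bring it back to off in the middle and leave it there. Do not disturb the things standing round it.

Things in the scene. Friction and masses are not known exactly. Their poses are not given: they have to be found in the camera images.
- isolator: Changeover isolator, fixed to the worktop: grey box 118 (x) x 112 (y) x 63 mm high on a steel plate 150 x 140 x 5 mm, cable gland at the back (+x), flat disc (dia 92 mm, top 66 mm up) with three raised ticks. Origin: centre of its underside, on the handle's vertical axis; x points to the back, z up. Nothing may push on it or its handle with more than 25 N.
- handle (a joint): Angle of the black lever handle, rad, positive anticlockwise from above. 0 = off: lever along the isolator's -x, at the middle tick; +1.571 and -1.571 = on (outer ticks); hard stops at +-1.66. Sprung detents at all three: let go below 0.75 rad either way it snaps to off, beyond 0.82 rad it snaps on into on by itself.
- pivot (a point): Point on the handle's vertical axis at the disc's top, 66 mm above the isolator's origin. Torque to turn: up to about 0.45 N m out of either detent (6 N at the lever's end, most near 0.4 rad out of it). One direction, drawn at random, is blocked unseen inside: there the handle stops firmly near 0.27 rad.
- lever_end (a point): Point on the lever's centre line, half-way up its blade, 80 mm from the axis, 91 mm above the isolator's origin; its x axis points to the hub, z up. The blade is 16 mm thick with upright flat sides, reaches 96 mm from the axis with a rounded end, and stands 76 to 106 mm above the isolator's origin; round hub of radius 27 mm.
- jar_2_5: Bystander: open glass jar of paste, dia 70 x 112 mm; the origin is the centre of its underside.
- funnel: Bystander: pale grey funnel stood on its mouth, dia 68 x 72 mm; the origin is the centre of its underside.
- label_roll: Bystander: roll of labels, dia 66 x 39 mm, lying flat; the origin is the centre of its underside.
- counter: Bystander: small hand tally counter, 44 x 51 x 30 mm; the origin is the centre of its underside.
Mind the look-alikes: they are no part of the job. There is more than one size of the isolator; the one meant has the size given above.

How it is judged (in metres and radians):
On the way:
1. the handle has been turned fully home into one of its two on positions (within 0.15 rad) ((value of joint handle above 1.42 rad or value of joint handle below -1.42 rad)), for 0.2 s.
At the end, for the whole second after the job is handed in: After having been home in on, the handle is back at off in the middle (within 0.12 rad) and at rest, and the jar, funnel, label roll and counter stand within 20 mm of where they were, the jar upright (value of joint handle between -0.12 and 0.12 rad and velocity of joint handle between -0.05 and 0.05 rad/s and distance of each of jar_2_5, funnel, label_roll, counter from where it was at the start of the episode below 0.02 m and angle between jar_2_5's own z axis and vertical below 0.1 rad); the robot touches nothing.
It fails at once if the isolator or its handle is pushed with more than 25 N (contact force between any of the fingers, the arm and isolator above 25 N).
It fails at once if a bystander is shifted by more than 20 mm (distance of any of jar_2_5, funnel, label_roll, counter from where it was at the start of the episode above 0.02 m).
It also fails if it takes over 62 s, if anything falls off the work surface, if the arm or the gripper's body presses on something with over 40 N, if the wrist force passes 120 N, or if a joint passes its speed limit or range.

ROBOT

A 6-joint arm with a two-finger parallel gripper is mounted at the origin on a cart in front of the work surface, level with it; the furniture and walls round the work are solid. World frame = base frame: x ahead of the robot, y to its left, z up, the work surface at z = 0. Lengths are in m, angles in degrees, forces in N, time in s.
With the tool pointing down it reaches from about 0.3 to 0.75 m from the base axis. Payload 8.5 kg.
Tool frame: the origin (TCP) lies on the centre line of the jaws, within the pads' length; the fingertips stand 14 mm ahead of it and the grasp point (between the pads) lies 5 mm behind it; z points along the fingers, x is the direction in which the jaws open and shut, and the axes are right-handed (so a half turn about z gives the same grasp; the last joint's range is limited). The gripper opens to 85 mm and grips with 20 to 120 N. Pads are 22 mm wide; open, the fingers measure 114 mm over their backs; the gripper's body (76 mm by 85 mm) begins 54 mm behind the grasp point. The pads swing forward as they close: fully open they stand 13 mm farther back than shut.
Start: joints at [-87.049, 21.807, 74.336, -0, 83.858, -12.336], TCP at [0.145, -0.531, 0.208] pointing down, gripper open.
Joint ranges: [-178.18, 178.18], [-50.72, 133.34], [12.68, 142.11], [-81.47, 261.47], [9.98, 163.14], [-165.26, 165.26]. Speed limits (degrees/s): [136.94, 136.94, 180, 180, 180, 180].

INTERFACE

Orientations are given as a 3x3 rotation matrix whose columns are the frame's x, y, z axes.
In Python, from rig import * gives the robot as it stands.
- The arm moves only by the shell command python3 -m crank 'ROWS' [FORCE]. ROWS is JSON, one flat list of numbers, 7 for each row, row after row: the turn, a rotation vector about the world's x, y, z in rad, then the shift along the world's x, y, z in m, then the opening in per cent of the stroke, from 0 (shut) to 100 (fully open). A call has 1 to 20 rows; each row shifts and turns the commanded pose from where the row before left it; what a row does not reach is not made up. A row lasts 1/10 s, in which the tool goes at most 50 mm and 8.59 degrees, less where a joint would pass 70% of its speed; a pose out of reach is approached as far as the arm can. A call is refused whole if a number of a shift passes 0.05 or a number of a turn 0.15, either way. A call with a gripper value outside its range is refused whole. The fingers move at their own pace and stop on an object; FORCE is the grip in N (left out, the last holds). Time passes only in rows, so rows that do not move let the fingers close. It gives the time, the measured TCP pose, the force and the opening at its end, in the units of the state.
- observe(): the state, without advancing time (a new reading comes with each control period).
- get_image(name): name is "side" or "top" or "wrist"; returns a dict with "frame" (480x640x3 uint8, red, green, blue), "fov_y" (degrees; the focal length in pixels is half the picture's height over the tangent of half this angle, whatever the lens; pixels are square), "cx", "cy" (the principal point, pixels), "world_to_cam" (4x4, takes a point from world to camera coordinates). Camera axes: x right, y up, looking along -z (the intrinsics and any distortion apply to the point x, -y, -z); pixel columns grow to the right and rows downward; lengths in m; the calibration is good to about 2 mm. A picture is of the moment at which its call begins. There is no depth.
- close_job(): hands the job in, once; it reports no verdict.
The state is a dict: "time_s": time; "q": joint angles; "qvel": joint speeds; "joint_efforts": joint torques, N m; "position": TCP position; "tool_rot": TCP orientation; "ft_force": force on the tool from outside, world axes, zero at the start; "wrist_torque": the same for the moment, N m; "grip_width": finger opening in m.
Only numpy, scipy, OpenCV 4.12 (cv2) and the standard library are available. Lean on these libraries where they do the work, as an engineer would, in place of code of your own. Each camera call takes 0.05 s, during which the arm holds its last target. There are 200 camera calls.

## Working session

There is one attempt and no reset: what is moved stays moved. The work goes in short steps, Python scripts to look and compute and a shell command to move; the robot and the scene stay as the last step left them, time stands still between calls to the robot, and variables do not carry over. Pictures are saved under pics/ and viewed, about 8 in all and at most 12, crops included, and the job is handed in when it is done.

```bash
mkdir -p pics; ls; cat > h.py <<'E'
from rig import *
import numpy as np, cv2
def snap(n,f):
    d=get_image(n); cv2.imwrite('pics/'+f+'.png',d['frame'][:,:,::-1]); np.savez('pics/'+f+'.npz',**{k:np.array(v) for k,v in d.items()}); return d
def ld(f): return dict(np.load('pics/'+f+'.npz',allow_pickle=True))
def ray(d,u,v):
    f=240/np.tan(np.radians(float(d['fov_y']))/2); M=np.array(d['world_to_cam'],float)
    c=np.array([(u-float(d['cx']))/f,-(v-float(d['cy']))/f,-1.]); R=M[:3,:3]
    return -R.T@M[:3,3], R.T@c
def onz(d,u,v,z):
    o,r=ray(d,u,v); return (o+r*(z-o[2])/r[2]).round(4)
def tri(a,pa,b,pb):
    o1,r1=ray(a,*pa); o2,r2=ray(b,*pb)
    s=np.linalg.lstsq(np.c_[r1,-r2],o2-o1,rcond=None)[0]
    p,q=o1+s[0]*r1,o2+s[1]*r2; return ((p+q)/2).round(4),np.linalg.norm(p-q).round(4)
def proj(d,p):
    f=240/np.tan(np.radians(float(d['fov_y']))/2); c=np.array(d['world_to_cam'],float)@np.r_[p,1]
    return float(d['cx'])-f*c[0]/c[2], float(d['cy'])+f*c[1]/c[2]
E
python3 - <<'E'
from h import *
for n in('top','side'):
    d=snap(n,n+'0'); print({k:v for k,v in d.items() if k!='frame'})
s=observe();print(s['position'],s['tool_rot'],s['ft_force'],s['time_s'])
E
```

```text
pics
{'fov_y': 45.784719346070816, 'cx': 313.7766394520779, 'cy': 237.46462373065555, 'world_to_cam': array([[ 0.08064952, -0.99673085,  0.00482371,  0.18494587],
       [ 0.97452689,  0.07986712,  0.20956759, -0.51227215],
       [-0.20926774, -0.01220069,  0.97778226, -1.04066614],
       [ 0.        ,  0.        ,  0.        ,  1.        ]])}
{'fov_y': 57.09878823020178, 'cx': 317.0459523976243, 'cy': 240.4424606370769, 'world_to_cam': array([[-0.99429203, -0.10551153, -0.01583281,  0.48404168],
       [ 0.05305301, -0.61768722,  0.78463232,  0.05777919],
       [-0.09256748,  0.77931368,  0.61975919, -1.03603442],
       [ 0.        ,  0.        ,  0.        ,  1.        ]])}
[ 0.14499796 -0.53025221  0.20697461] [[ 2.63632244e-01 -9.64623261e-01 -6.64460257e-05]
 [-9.64622439e-01 -2.63632108e-01  1.28892125e-03]
 [-1.26084072e-03 -2.75705873e-04 -9.99999167e-01]] [0.20466732 0.46864605 0.05045337] 0.1
```

View pics/top0.png

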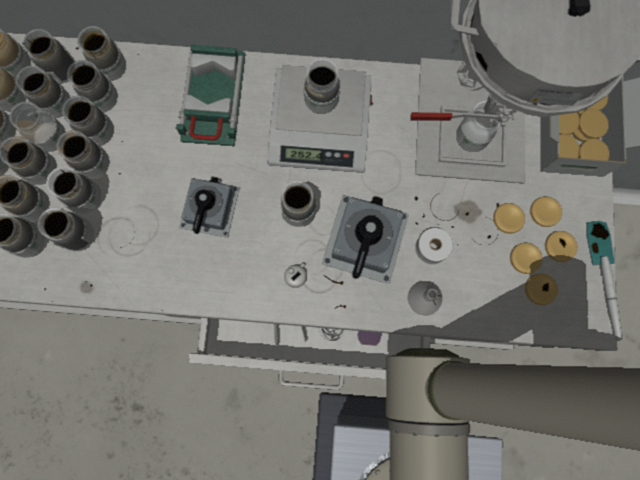

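View pics/side0.png

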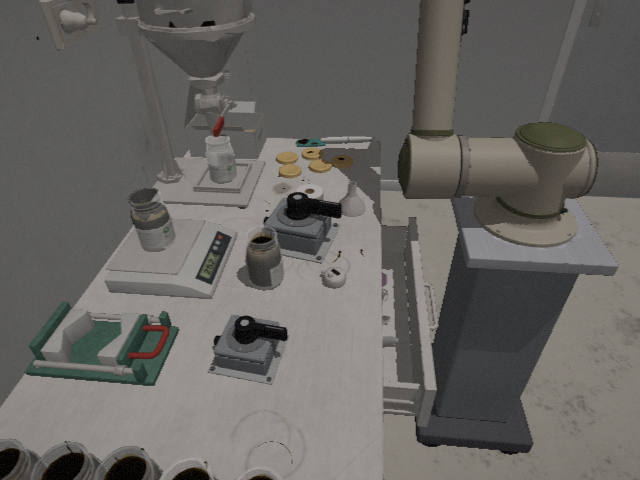

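Candidates: the large isolator at top (367,237) / side (300,225), and a smaller one at top (210,207) / side (250,345). I'll check sizes and take one close crop.

```bash
python3 - <<'E'
from h import *
a,b=ld('top0'),ld('side0')
ia=a['frame'][175:320,270:460,::-1]; ib=b['frame'][170:290,230:380,::-1]
A=cv2.resize(ia,None,fx=4,fy=4,interpolation=2); B=cv2.resize(ib,(600,480))
cv2.imwrite('pics/cropA.png',A)
def lever(d,x0,y0,x1,y1):
    g=d['frame'].max(2); m=np.zeros_like(g); m[y0:y1,x0:x1]=(g[y0:y1,x0:x1]<45)
    n,l,s,c=cv2.connectedComponentsWithStats(m); k=1+s[1:,4].argmax(); print(s[k],c[k])
    ys,xs=np.where(l==k); return np.c_[xs,ys]
for nm,r in(('big',(325,205,410,285)),('small',(180,180,240,238))):
    P=lever(a,*r); W=np.array([onz(a,*p,.106) for p in P]); 
    (c,sz,an)=cv2.minAreaRect(W[:,:2].astype(np.float32)*1000); print(nm,c,sz,an)
    print(' end px',P[P[:,1].argmax()],W[P[:,1].argmax()])
P=lever(b,255,185,345,260)
print(P[P[:,0].argmax()])
E
```

```text
[353 216  30  62 766] [366.44255875 238.91644909]
big (475.96856689453125, 125.47437286376953) (115.852783203125, 49.82003402709961) 1.1457672119140625
 end px [354 277] [0.4176 0.147  0.106 ]
[193 190  23  43 452] [202.99336283 207.07522124]
small (517.8642578125, 431.4536437988281) (80.68450164794922, 37.57741928100586) 3.209455728530884
 end px [195 232] [0.4768 0.4432 0.106 ]
[284 193  58  27 978] [309.72597137 207.79038855]
[341 211]
```

View pics/cropA.png

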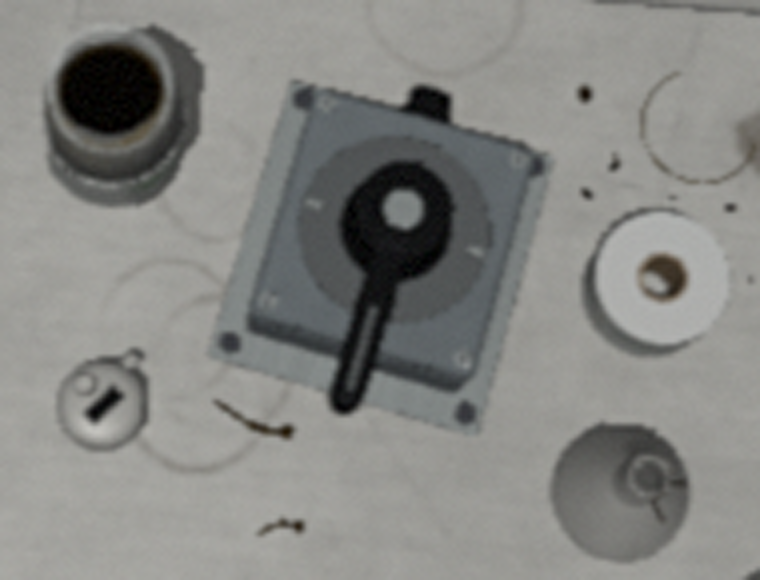

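The crop shows the large isolator: plate corners (292,82), (552,152), (478,432), (210,356), hub centre (403,210), lever tip (343,412). Around it stand jar, counter, label roll and funnel.

```bash
python3 - <<'E'
from h import *
a,b=ld('top0'),ld('side0')
F=lambda u,v:(u/4+270-.4,v/4+175-.4)
C=[onz(a,*F(*p),.005) for p in((292,82),(552,152),(478,432),(210,356))]
print(C,[np.linalg.norm(C[i]-C[i-1]).round(4) for i in range(4)],'centre',np.mean(C,0))
ax=(C[0]+C[1]-C[2]-C[3]); print('axis deg',np.degrees(np.arctan2(ax[1],ax[0])))
print('ticks',[onz(a,*F(*p),.067) for p in((315,203),(476,253))])
for z in(.106,.115): print('hub',z,onz(a,*F(403,210),z))
print('tip',onz(a,*F(343,405),.106))
print('tip tri',tri(a,F(343,410),b,(341,211)))
for n,p,z in(('counter',(103,405),.03),('jar',(110,92),.112),('label',(660,278),.039),('funneltip',(650,475),.072),('funnelbase',(620,492),.01)): print(n,onz(a,*F(*p),z))
cv2.imwrite('pics/cropB.png',cv2.resize(b['frame'][170:290,240:380,::-1],None,fx=5,fy=5,interpolation=2))
E
```

```text
[array([0.5992, 0.1749, 0.005 ]), array([0.5732, 0.0405, 0.005 ]), array([0.4271, 0.0704, 0.005 ]), array([0.4543, 0.2057, 0.005 ])] [np.float64(0.1481), np.float64(0.1369), np.float64(0.1491), np.float64(0.138)] centre [0.51345  0.122875 0.005   ]
axis deg -11.782440890995078
ticks [array([0.5218, 0.1618, 0.067 ]), array([0.5036, 0.0838, 0.067 ])]
hub 0.106 [0.5123 0.1231 0.106 ]
hub 0.115 [0.5102 0.1239 0.115 ]
tip [0.4199 0.1447 0.106 ]
tip tri (array([0.4204, 0.1433, 0.088 ]), np.float64(0.0003))
counter [0.4218 0.2557 0.03  ]
jar [0.5557 0.262  0.112 ]
label [ 0.5048 -0.0097  0.039 ]
funneltip [ 0.4039 -0.0017  0.072 ]
funnelbase [0.4024 0.     0.01  ]
```

View pics/cropB.png

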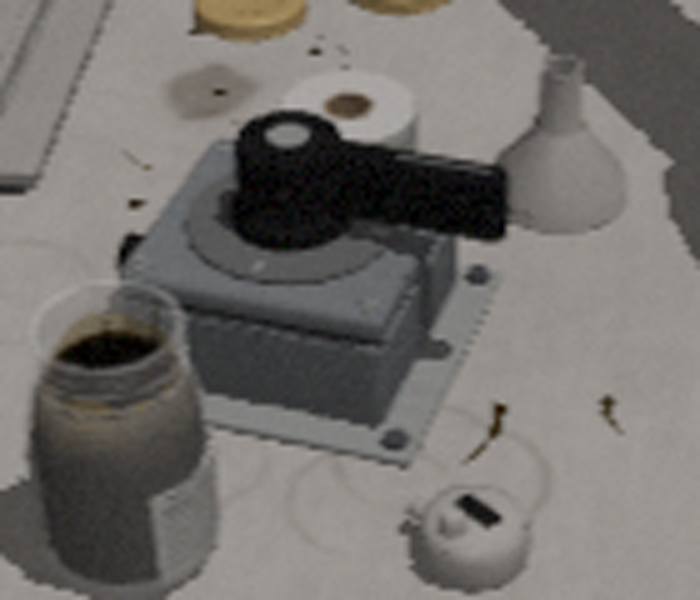

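The plate measures 149 x 138 mm, so this is the one meant. Pivot is at about (0.513, 0.123), isolator yaw -12°, and the lever tip triangulates at z = 0.088, which agrees with the text. I'll go above the lever with the jaws across the blade, opening 35 %, so they cage it without gripping.

```bash
python3 -m crank '[0,0,-0.0265,0.0163,0.0372,-0.001,35, 0,0,-0.0265,0.0163,0.0372,-0.001,35, 0,0,-0.0265,0.0163,0.0372,-0.001,35, 0,0,-0.0265,0.0163,0.0372,-0.001,35, 0,0,-0.0265,0.0163,0.0372,-0.001,35, 0,0,-0.0265,0.0163,0.0372,-0.001,35, 0,0,-0.0265,0.0163,0.0372,-0.001,35, 0,0,-0.0265,0.0163,0.0372,-0.001,35, 0,0,-0.0265,0.0163,0.0372,-0.001,35, 0,0,-0.0265,0.0163,0.0372,-0.001,35, 0,0,-0.0265,0.0163,0.0372,-0.001,35, 0,0,-0.0265,0.0163,0.0372,-0.001,35, 0,0,-0.0265,0.0163,0.0372,-0.001,35, 0,0,-0.0265,0.0163,0.0372,-0.001,35, 0,0,-0.0265,0.0163,0.0372,-0.001,35, 0,0,-0.0265,0.0163,0.0372,-0.001,35, 0,0,-0.0265,0.0163,0.0372,-0.001,35, 0,0,-0.0265,0.0163,0.0372,-0.001,35, 0,0,0,0,0,0,35, 0,0,0,0,0,0,35]' 40
python3 - <<'E'
from h import *
d=snap('wrist','w1'); s=observe()
print(s['position'],np.degrees(np.arctan2(s['tool_rot'][1][0],s['tool_rot'][0][0])),s['q'],s['ft_force'],s['grip_width'],s['time_s'])
print('pred hub,lever end,tip',[proj(d,p) for p in((.5133,.123,.106),(.435,.1396,.106),(.4194,.143,.106))])
E
```

```text
time_s: 2.1
position: [0.4381, 0.1395, 0.189]
tool_rot: [[-0.207, -0.978, -0.001], [-0.978, 0.207, -0.0], [0.001, 0.001, -1.0]]
ft_force: [-1.1, -1.0, 0.9]
grip_width: 0.0301
[0.43796582 0.13875863 0.18922149] -102.01178371284341 [ 2.77076420e+00  1.36813671e+01  8.97088766e+01 -1.56798945e-02
  7.66678655e+01  1.04786185e+02] [ 0.63375452 -0.25278446 -0.66156327] 0.030273091999575993 2.15
pred hub,lever end,tip [(np.float64(321.9978896543642), np.float64(103.43741874429145)), (np.float64(321.6596768837794), np.float64(242.69134989038307)), (np.float64(321.4511021497405), np.float64(267.62115216613404))]
```

View pics/w1.png

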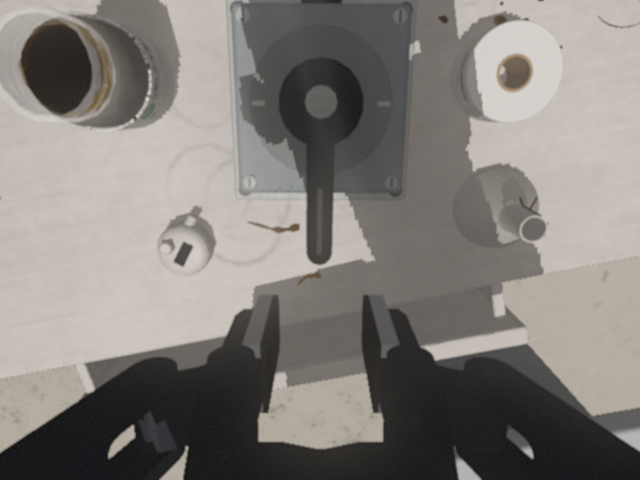

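The wrist view shows the lever upright in the picture (hub (321,101), tip (319,264)). That is within a few pixels of the prediction, and the jaws at columns 265 and 375 straddle it. Going down.

```bash
python3 -m crank '[0,0,0,0,0,-0.02,35, 0,0,0,0,0,-0.02,35, 0,0,0,0,0,-0.02,35, 0,0,0,0,0,-0.02,35, 0,0,0,0,0,-0.018,35, 0,0,0,0,0,0,35]'
python3 - <<'E'
import numpy as np
# shifts for turning the cage about pivot from radius .0765
c=np.array([.5133,.123]); r=.0765; a0=np.radians(168)
P=lambda t:c+r*np.array([np.cos(a0+t),np.sin(a0+t)])
for t in (-.3,-.25,-.2,-.15,-.1,-.05,0,.05,.1,.15,.2,.25,.3): print(t,P(t).round(4),(P(t)-P(0)).round(4))
E
```

```text
time_s: 2.75
position: [0.437, 0.1378, 0.0901]
tool_rot: [[-0.21, -0.978, -0.004], [-0.978, 0.21, -0.0], [0.001, 0.004, -1.0]]
ft_force: [0.1, -0.5, 0.2]
grip_width: 0.0303
-0.3 [0.4465 0.1603] [0.008  0.0214]
-0.25 [0.4447 0.1569] [0.0063 0.018 ]
-0.2 [0.4431 0.1535] [0.0047 0.0145]
-0.15 [0.4417 0.1499] [0.0032 0.011 ]
-0.1 [0.4404 0.1463] [0.002  0.0074]
-0.05 [0.4394 0.1426] [0.0009 0.0037]
0 [0.4385 0.1389] [0. 0.]
0.05 [0.4378 0.1351] [-0.0007 -0.0038]
0.1 [0.4373 0.1314] [-0.0012 -0.0075]
0.15 [0.4369 0.1275] [-0.0015 -0.0114]
0.2 [0.4368 0.1237] [-0.0017 -0.0152]
0.25 [0.4369 0.1199] [-0.0016 -0.019 ]
0.3 [0.4371 0.1161] [-0.0014 -0.0228]
```

Feeling in the positive direction first.

```bash
python3 -m crank '[0,0,0.05,-0.0007,-0.0038,0,35, 0,0,0.05,-0.0005,-0.0037,0,35, 0,0,0.05,-0.0003,-0.0039,0,35, 0,0,0.05,-0.0002,-0.0038,0,35, 0,0,0,0,0,0,35]'; python3 -m crank '[0,0,0.025,0,-0.0019,0,35, 0,0,0.025,0.0001,-0.0019,0,35, 0,0,0,0,0,0,35]';python3 -m crank '[0,0,0.025,0,-0.0019,0,35, 0,0,0,0,0,0,35]'
```

```text
time_s: 3.25
position: [0.437, 0.1229, 0.0926]
tool_rot: [[-0.011, -1.0, 0.001], [-1.0, 0.011, -0.0], [0.0, -0.001, -1.0]]
ft_force: [0.5, -0.3, -0.5]
grip_width: 0.03
time_s: 3.55
position: [0.4369, 0.1198, 0.0917]
tool_rot: [[0.04, -0.999, 0.0], [-0.999, -0.04, -0.0], [0.0, -0.0, -1.0]]
ft_force: [0.3, -0.9, -0.1]
grip_width: 0.03
time_s: 3.75
position: [0.4368, 0.1181, 0.0915]
tool_rot: [[0.066, -0.998, -0.0], [-0.998, -0.066, -0.0], [0.0, 0.0, -1.0]]
ft_force: [0.9, 0.5, -0.3]
grip_width: 0.0299
```

No contact force felt yet; I'll look before going on.

```bash
python3 - <<'E'
from h import *
d=snap('wrist','w2'); s=observe()
print(s['position'],s['ft_force'],s['wrist_torque'],s['joint_efforts'])
E
```

```text
[0.43678232 0.11814488 0.09150992] [-0.688955   -0.03350571  0.35017209] [-0.00380932 -0.0253707   0.00386921] [-9.28550866e-02 -3.73022890e+01 -1.74388218e+01 -7.81953422e-03
 -1.52041694e-04 -1.18573797e-01]
```

View pics/w2.png

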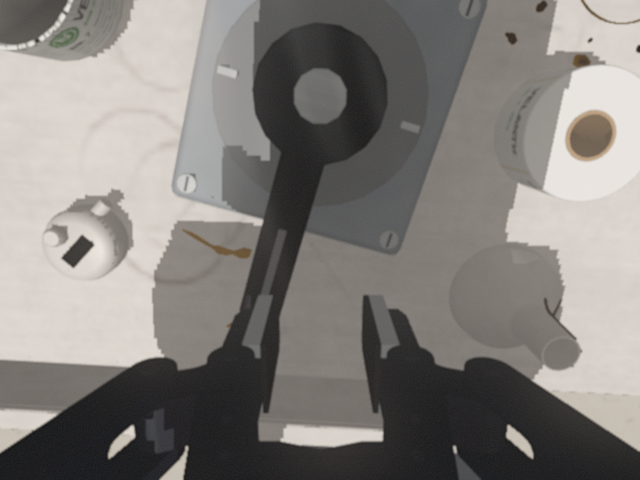

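The ticks and lever line show the handle still at 0, with the left finger over or beside it. I'll check fingertip height against lever height in this view.

```bash
python3 - <<'E'
from h import *
d=ld('w2'); f=240/np.tan(np.radians(float(d['fov_y']))/2); o,_=ray(d,320,240); print('f',f,'cam',o)
s=observe(); R=np.array(s['tool_rot']); p=np.array(s['position'])
for k in(-.005,.005,.014): print(k,[np.round(proj(d,p+R@[x,0,k]),0) for x in(-.015,.015)])
for z in(.076,.091,.106): print(z,'hub',np.round(proj(d,(.5133,.123,z))),'tip',np.round(proj(d,(.4194,.143,z))))
w1=ld('w1')
print('hub tri',tri(w1,(321,101),d,(320,95)))
t=ld('top0');F=lambda u,v:(u/4+270-.4,v/4+175-.4)
b=ld('side0')
print('hub tri top-side',tri(t,F(403,210),b,(297.6,196.6)),'w1-top',tri(w1,(321,101),t,F(403,210)),'tip w1-side', tri(w1,(319,262),b,(341,207)))
cv2.imwrite('pics/w2c.png',cv2.resize(d['frame'][200:420,180:440,::-1],None,fx=3,fy=2.7,interpolation=2))
E
```

```text
f 432.0298603883177 cam [0.50923777 0.12311299 0.25753364]
-0.005 [array([283., 299.]), array([357., 299.])]
0.005 [array([285., 289.]), array([356., 289.])]
0.014 [array([287., 281.]), array([354., 281.])]
0.076 hub [321. 102.] tip [264. 312.]
0.091 hub [321. 101.] tip [260. 327.]
0.106 hub [321.  99.] tip [255. 346.]
hub tri (array([0.5144, 0.1234, 0.1144]), np.float64(0.0002))
hub tri top-side (array([0.5128, 0.123 , 0.1053]), np.float64(0.0005)) w1-top (array([0.5147, 0.1228, 0.097 ]), np.float64(0.001)) tip w1-side (array([0.4207, 0.1443, 0.0986]), np.float64(0.0))
```

View pics/w2c.png

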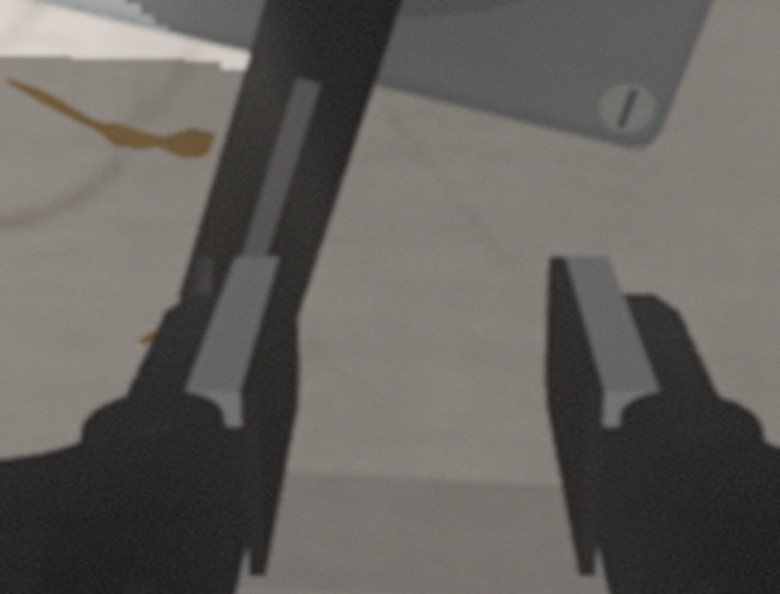

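```bash
python3 - <<'E'
from h import *
d=ld('w2'); s=observe(); R=np.array(s['tool_rot']); p=np.array(s['position'])
c=lambda u,v:(u/3+180,v/2.7+200)
for a,b in(((278,255),(550,257)),((298,320),(547,310)),((298,400),(547,385))):
    o,r=ray(d,*c(*a)); o,q=ray(d,*c(*b)); D=.030/np.linalg.norm(r-q)
    w=[o+r*D,o+q*D]; print(np.round(w,4),'in tool',np.round([R.T@(x-p) for x in w],4))
print(p,s['grip_width'])
E
```

```text
[[0.4504 0.1349 0.1255]
 [0.4522 0.105  0.1256]] in tool [[-0.0159 -0.0147 -0.034 ]
 [ 0.0141 -0.0145 -0.0341]]
[[0.4369 0.1331 0.1159]
 [0.4402 0.1032 0.1156]] in tool [[-0.0149 -0.0011 -0.0244]
 [ 0.0151 -0.0024 -0.0241]]
[[0.4268 0.1324 0.1191]
 [0.4307 0.1026 0.1186]] in tool [[-0.0148  0.0091 -0.0276]
 [ 0.0151  0.0071 -0.0271]]
[0.43678232 0.11814488 0.09150992] 0.029842602471161626
```

The wrist view puts the fingertips about 25 mm behind the TCP, at z ≈ 0.115, just above the lever top at 0.106. That fits feeling nothing, but disagrees with the 14 mm ahead given in the text. I'll go back over the lever, lower 27 mm beside the box, and check.

```bash
python3 -m crank '[0,0,-0.0917,0.0003,0.007,0,35, 0,0,-0.0917,0.0005,0.007,0,35, 0,0,-0.0916,0.0008,0.0069,0,35, 0,0,0,0,0,-0.009,35, 0,0,0,0,0,-0.009,35, 0,0,0,0,0,0,35]'; python3 -m crank '[0,0,0,0,0,-0.009,35, 0,0,0,0,0,0,35]'
python3 - <<'E'
from h import *
d=snap('wrist','w3'); s=observe()
print(s['position'],s['ft_force'],s['time_s'])
e=get_image('side')['frame'][130:300,230:400,::-1]
w=cv2.resize(d['frame'][150:480,100:540,::-1],(440,330))
w=cv2.resize(w,None,fx=.9,fy=.9); e=cv2.resize(e,(400,400)); W=np.zeros((400,800,3),np.uint8); W[:w.shape[0],:w.shape[1]]=w; W[:,400:]=e
cv2.imwrite('pics/w3c.png',W)
E
```

```text
time_s: 4.4
position: [0.4375, 0.1388, 0.072]
tool_rot: [[-0.207, -0.978, -0.003], [-0.978, 0.207, -0.0], [0.001, 0.003, -1.0]]
ft_force: [0.0, -1.0, -0.2]
grip_width: 0.0303
time_s: 4.6
position: [0.4379, 0.1388, 0.0635]
tool_rot: [[-0.208, -0.978, -0.002], [-0.978, 0.208, -0.0], [0.0, 0.002, -1.0]]
ft_force: [-0.0, 0.2, -0.1]
grip_width: 0.0301
[0.43810805 0.13890228 0.06400489] [-0.11932534  0.73037915 -0.1637172 ] 4.65
```

View pics/w3c.png

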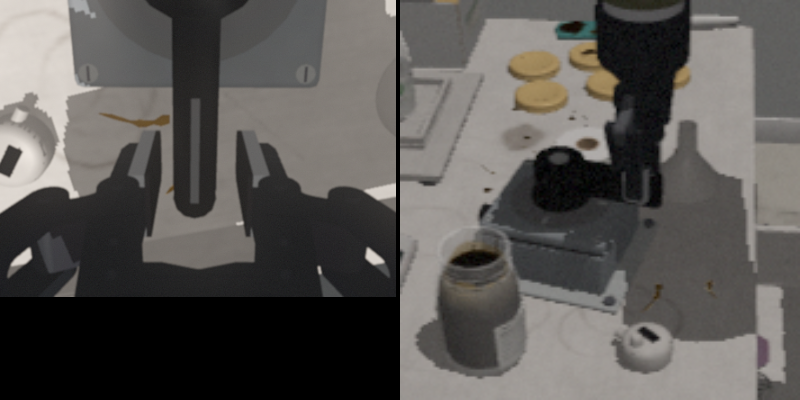

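The side view now shows the tips straddling the blade near its lower edge, and the wrist view shows the lever centred between the jaws. Feeling again in the positive direction.

```bash
python3 -m crank '[0,0,0.05,-0.0007,-0.0038,0,35, 0,0,0.05,-0.0005,-0.0037,0,35, 0,0,0.05,-0.0003,-0.0039,0,35, 0,0,0,0,0,0,35]'; python3 -m crank '[0,0,0.05,-0.0002,-0.0038,0,35, 0,0,0,0,0,0,35]';python3 -m crank '[0,0,0.05,0.0001,-0.0038,0,35, 0,0,0,0,0,0,35]'
```

```text
time_s: 5.1
position: [0.437, 0.1275, 0.0648]
tool_rot: [[-0.06, -0.998, 0.0], [-0.998, 0.06, 0.0], [-0.0, -0.0, -1.0]]
ft_force: [-0.3, 0.7, -0.1]
grip_width: 0.0297
time_s: 5.3
position: [0.4369, 0.1239, 0.0647]
tool_rot: [[-0.011, -1.0, 0.001], [-1.0, 0.011, 0.0], [-0.0, -0.001, -1.0]]
ft_force: [0.5, 2.2, -1.6]
grip_width: 0.0297
time_s: 5.5
position: [0.437, 0.1203, 0.0647]
tool_rot: [[0.038, -0.999, 0.0], [-0.999, -0.038, 0.0], [-0.0, -0.0, -1.0]]
ft_force: [-0.2, 2.7, 1.1]
grip_width: 0.0302
```

```bash
python3 -m crank '[0,0,0.04,0.0002,-0.0031,0,35, 0,0,0,0,0,0,35]'; python3 -m crank '[0,0,0.02,0.0001,-0.0015,0,35, 0,0,0,0,0,0,35]'; python3 -m crank '[0,0,0.02,0.0001,-0.0015,0,35, 0,0,0,0,0,0,35]'
```

```text
time_s: 5.7
position: [0.4371, 0.1172, 0.0647]
tool_rot: [[0.078, -0.997, 0.0], [-0.997, -0.078, 0.0], [-0.0, -0.0, -1.0]]
ft_force: [0.5, 3.0, 0.0]
grip_width: 0.0298
time_s: 5.9
position: [0.4373, 0.1156, 0.0646]
tool_rot: [[0.099, -0.995, 0.0], [-0.995, -0.099, 0.0], [-0.0, -0.0, -1.0]]
ft_force: [0.4, 3.1, 0.9]
grip_width: 0.0301
time_s: 6.1
position: [0.4374, 0.114, 0.0646]
tool_rot: [[0.12, -0.993, 0.001], [-0.993, -0.12, 0.0], [-0.0, -0.001, -1.0]]
ft_force: [1.1, 4.1, 1.4]
grip_width: 0.0302
```

```bash
python3 -m crank '[0,0,0.02,0.0002,-0.0015,0,35, 0,0,0,0,0,0,35]'; python3 -m crank '[0,0,0.015,0.0001,-0.001,0,35, 0,0,0,0,0,0,35]'
```

```text
time_s: 6.3
position: [0.4376, 0.1128, 0.0646]
tool_rot: [[0.139, -0.99, 0.001], [-0.99, -0.139, 0.001], [-0.001, -0.001, -1.0]]
ft_force: [0.8, 6.0, 1.3]
grip_width: 0.0296
time_s: 6.5
position: [0.4378, 0.112, 0.0647]
tool_rot: [[0.154, -0.988, 0.001], [-0.988, -0.154, 0.001], [-0.001, -0.001, -1.0]]
ft_force: [1.3, 8.2, 1.7]
grip_width: 0.0296
```

```bash
python3 -m crank '[0,0,0.015,0.0001,-0.001,0,35, 0,0,0,0,0,0,35]'
```

```text
time_s: 6.7
position: [0.438, 0.1113, 0.0647]
tool_rot: [[0.168, -0.986, 0.001], [-0.986, -0.168, 0.002], [-0.002, -0.001, -1.0]]
ft_force: [2.9, 10.1, 0.8]
grip_width: 0.0299
```

It is blocked on the positive side: the force climbs 2 N per mm to 10 N while the handle stays at about 0.27 rad. I'll back off to off, lift, and turn the wrist half a turn so that joint 6 has range for the negative side.

```bash
python3 -m crank '[0,0,-0.095,-0.0012,0.0071,0,35, 0,0,-0.095,-0.0003,0.0072,0,35, 0,0,-0.095,0.0008,0.0072,0,35, 0,0,-0.095,0.0016,0.0071,0,35, 0,0,0,0,0,0.02,35, 0,0,0,0,0,0.02,35, 0,0,0,0,0,0.02,35, 0,0,0.149,0,0,0,35, 0,0,0.149,0,0,0,35, 0,0,0.149,0,0,0,35, 0,0,0.149,0,0,0,35, 0,0,0.149,0,0,0,35, 0,0,0.149,0,0,0,35, 0,0,0.149,0,0,0,35, 0,0,0.149,0,0,0,35, 0,0,0.149,0,0,0,35, 0,0,0.149,0,0,0,35, 0,0,0.149,0,0,0,35, 0,0,0.149,0,0,0,35]'
python3 -m crank '[0,0,0.149,0,0,0,35, 0,0,0.149,0,0,0,35, 0,0,0.149,0,0,0,35, 0,0,0.149,0,0,0,35, 0,0,0.149,0,0,0,35, 0,0,0.149,0,0,0,35, 0,0,0.149,0,0,0,35, 0,0,0.149,0,0,0,35, 0,0,0.149,0,0,0,35, 0,0,0.012,0,0,0,35, 0,0,0,0,0,0,35]'
python3 - <<'E'
from h import *
s=observe(); print(s['q'].round(1) if hasattr(s['q'],'round') else s['q'],s['ft_force'])
d=snap('top','t4'); g=d['frame'].max(2); P=np.array([(u,v) for v in range(205,290) for u in range(325,410) if g[v,u]<45]); print(len(P))
c=np.array([.5133,.123]); r=.0765; a0=np.radians(168)
Q=lambda t:c+r*np.array([np.cos(a0+t),np.sin(a0+t)])
for k in range(17): t=-.1*k; print(round(t,1),(Q(t)-Q(t+.1)).round(4) if k else Q(0))
E
```

```text
time_s: 8.6
position: [0.4381, 0.1385, 0.1242]
tool_rot: [[1.0, 0.013, -0.001], [0.013, -1.0, -0.001], [-0.001, 0.001, -1.0]]
ft_force: [-1.1, 0.7, 0.3]
grip_width: 0.0297
time_s: 9.7
position: [0.4383, 0.1387, 0.1244]
tool_rot: [[0.213, 0.977, -0.001], [0.977, -0.213, -0.001], [-0.001, -0.001, -1.0]]
ft_force: [0.1, -0.5, 0.5]
grip_width: 0.03
[  2.8  17.9  95.8  -0.   66.3 -74.9] [ 0.08068168 -0.52273435  0.50426182]
362
-0.0 [0.43847171 0.13890524]
-0.1 [0.002  0.0074]
-0.2 [0.0027 0.0072]
-0.3 [0.0034 0.0069]
-0.4 [0.0041 0.0065]
-0.5 [0.0047 0.006 ]
-0.6 [0.0053 0.0055]
-0.7 [0.0058 0.005 ]
-0.8 [0.0063 0.0044]
-0.9 [0.0067 0.0037]
-1.0 [0.007  0.0031]
-1.1 [0.0073 0.0023]
-1.2 [0.0075 0.0016]
-1.3 [0.0076 0.0008]
-1.4 [0.0076 0.0001]
-1.5 [ 0.0076 -0.0007]
-1.6 [ 0.0075 -0.0014]
```

```bash
python3 -m crank '[0,0,0,0,0,-0.02,35, 0,0,0,0,0,-0.02,35, 0,0,0,0,0,-0.02,35, 0,0,0,0,0,0,35, 0,0,-0.1,0.002,0.0074,0,35, 0,0,-0.1,0.0027,0.0072,0,35, 0,0,0,0,0,0,35]'; python3 -m crank '[0,0,-0.1,0.0034,0.0069,0,35, 0,0,0,0,0,0,35]'; python3 -m crank '[0,0,-0.04,0.0016,0.0027,0,35, 0,0,0,0,0,0,35]'
```

```text
time_s: 10.45
position: [0.4434, 0.1539, 0.0652]
tool_rot: [[0.401, 0.916, 0.0], [0.916, -0.401, -0.0], [-0.0, 0.0, -1.0]]
ft_force: [-0.5, -2.4, -0.0]
grip_width: 0.0296
time_s: 10.65
position: [0.4466, 0.1605, 0.0651]
tool_rot: [[0.488, 0.873, 0.0], [0.873, -0.488, -0.001], [-0.0, 0.0, -1.0]]
ft_force: [-1.2, -2.5, 1.1]
grip_width: 0.0298
time_s: 10.85
position: [0.448, 0.1629, 0.0649]
tool_rot: [[0.521, 0.854, -0.0], [0.854, -0.521, -0.0], [-0.0, 0.0, -1.0]]
ft_force: [-2.4, -3.4, 2.4]
grip_width: 0.0297
```

```bash
python3 -m crank '[0,0,-0.03,0.0012,0.0019,0,35, 0,0,0,0,0,0,35]'; python3 -m crank '[0,0,-0.03,0.0013,0.0019,0,35, 0,0,0,0,0,0,35]'
```

```text
time_s: 11.05
position: [0.4493, 0.1648, 0.0648]
tool_rot: [[0.546, 0.837, 0.0], [0.837, -0.546, -0.0], [-0.0, 0.0, -1.0]]
ft_force: [-2.0, -2.4, 2.6]
grip_width: 0.0302
time_s: 11.25
position: [0.4506, 0.1668, 0.0647]
tool_rot: [[0.572, 0.82, -0.0], [0.82, -0.572, -0.0], [-0.0, 0.0, -1.0]]
ft_force: [-2.5, -3.9, 2.4]
grip_width: 0.03
```

Past -0.31 rad the force stays near 4.5 N, so this side gives. I'll narrow the cage a little so the snap is soft, and carry on.

```bash
python3 -m crank '[0,0,-0.05,0.0023,0.0031,0,33, 0,0,-0.05,0.0024,0.0029,0,31, 0,0,0,0,0,0,29, 0,0,0,0,0,0,27, 0,0,0,0,0,0,27]'; python3 -m crank '[0,0,-0.05,0.0026,0.0028,0,27, 0,0,-0.05,0.0027,0.0027,0,27, 0,0,-0.05,0.0029,0.0026,0,27, 0,0,-0.05,0.0029,0.0024,0,27, 0,0,0,0,0,0,27]'
```

```text
time_s: 11.75
position: [0.455, 0.1729, 0.0645]
tool_rot: [[0.651, 0.759, -0.001], [0.759, -0.651, -0.0], [-0.0, -0.0, -1.0]]
ft_force: [-3.6, -3.0, 3.5]
grip_width: 0.0232
time_s: 12.25
position: [0.4667, 0.1839, 0.0644]
tool_rot: [[0.79, 0.614, 0.0], [0.614, -0.79, 0.001], [0.001, -0.0, -1.0]]
ft_force: [-2.4, -0.1, 0.9]
grip_width: 0.0229
```

```bash
python3 -m crank '[0,0,-0.05,0.0031,0.0023,0,27, 0,0,-0.05,0.0032,0.0021,0,27, 0,0,0,0,0,0,27]'; python3 -m crank '[0,0,-0.05,0.0033,0.0019,0,27, 0,0,-0.05,0.0034,0.0018,0,27, 0,0,0,0,0,0,27]'; python3 -m crank '[0,0,-0.05,0.0035,0.0016,0,27, 0,0,-0.05,0.0035,0.0015,0,27, 0,0,0,0,0,0,27]'
```

```text
time_s: 12.55
position: [0.4734, 0.1882, 0.0645]
tool_rot: [[0.847, 0.532, 0.001], [0.532, -0.847, 0.001], [0.002, 0.0, -1.0]]
ft_force: [-0.2, -0.1, 0.4]
grip_width: 0.0226
time_s: 12.85
position: [0.4805, 0.1919, 0.0647]
tool_rot: [[0.895, 0.446, 0.002], [0.446, -0.895, 0.001], [0.002, 0.0, -1.0]]
ft_force: [3.2, 1.5, 0.3]
grip_width: 0.0234
time_s: 13.15
position: [0.4878, 0.1949, 0.0647]
tool_rot: [[0.935, 0.354, 0.003], [0.354, -0.935, 0.001], [0.003, 0.0, -1.0]]
ft_force: [3.6, 0.8, 0.2]
grip_width: 0.0228
```

It has snapped over: the lever now leans on the leading finger. Carrying it home.

```bash
python3 -m crank '[0,0,-0.1,0.0073,0.0023,0,27, 0,0,-0.1,0.0075,0.0016,0,27, 0,0,-0.1,0.0076,0.0008,0,27, 0,0,0,0,0,0,27]'; python3 -m crank '[0,0,-0.1,0.0076,0.0001,0,27, 0,0,-0.1,0.0076,-0.0007,0,27, 0,0,-0.08,0.006,-0.001,0,30, 0,0,0,0,0,0,35, 0,0,0,0,0,0,35]'
python3 - <<'E'
from h import *
s=observe(); print(s['q'],s['ft_force'])
d=snap('wrist','w5'); cv2.imwrite('pics/w5s.png',cv2.resize(d['frame'][:,:,::-1],None,fx=.8,fy=.8))
E
```

```text
time_s: 13.55
position: [0.5101, 0.1993, 0.0647]
tool_rot: [[0.998, 0.061, 0.002], [0.061, -0.998, 0.0], [0.002, -0.0, -1.0]]
ft_force: [3.5, 0.9, 0.1]
grip_width: 0.0227
time_s: 14.05
position: [0.5293, 0.1978, 0.0644]
tool_rot: [[0.977, -0.214, -0.001], [-0.214, -0.977, -0.0], [-0.001, 0.0, -1.0]]
ft_force: [0.5, -0.5, -0.9]
grip_width: 0.03
[8.48750859e+00 3.13896001e+01 8.38851859e+01 8.31540274e-03
 6.47846674e+01 2.08316529e+01] [ 0.51672524 -0.49917367 -0.85364803]
```

View pics/w5s.png

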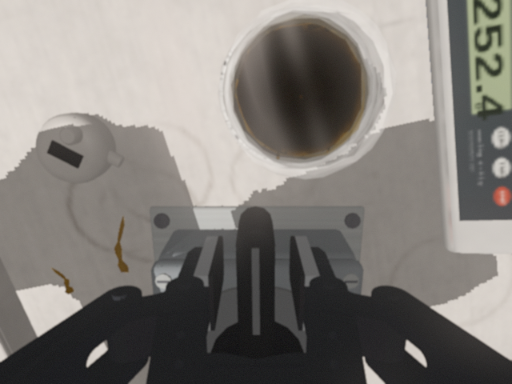

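The lever stands exactly across (tip (256,215), hub column 258), free between the jaws with no force, so it is home in on. Dwell, then bring it back.

```bash
python3 -m crank '[0,0,0,0,0,0,31, 0,0,0,0,0,0,29, 0,0,0,0,0,0,27, 0,0,0.08,-0.006,0.001,0,27, 0,0,0.05,-0.0038,0.0004,0,27, 0,0,0.05,-0.0038,0.0003,0,27, 0,0,0,0,0,0,27]'; python3 -m crank '[0,0,0.05,-0.0038,0,0,27, 0,0,0.05,-0.0038,-0.0001,0,27, 0,0,0.05,-0.0038,-0.0003,0,27, 0,0,0.05,-0.0038,-0.0005,0,27, 0,0,0,0,0,0,27]'
```

```text
time_s: 14.8
position: [0.5166, 0.1995, 0.0646]
tool_rot: [[0.999, -0.039, 0.001], [-0.039, -0.999, -0.0], [0.001, 0.0, -1.0]]
ft_force: [2.2, 0.5, -1.0]
grip_width: 0.0236
time_s: 15.3
position: [0.5019, 0.1987, 0.0647]
tool_rot: [[0.987, 0.159, 0.002], [0.159, -0.987, 0.0], [0.002, 0.0, -1.0]]
ft_force: [4.2, 0.3, -1.8]
grip_width: 0.023
```

```bash
python3 -m crank '[0,0,0.05,-0.0038,-0.0007,0,27, 0,0,0.05,-0.0037,-0.0009,0,27, 0,0,0.05,-0.0037,-0.0011,0,27, 0,0,0.05,-0.0036,-0.0012,0,27, 0,0,0,0,0,0,27]'; python3 -m crank '[0,0,0.05,-0.0035,-0.0015,0,27, 0,0,0.05,-0.0035,-0.0016,0,27, 0,0,0.05,-0.0034,-0.0018,0,27, 0,0,0.05,-0.0033,-0.0019,0,27, 0,0,0,0,0,0,27]';  python3 -m crank '[0,0,0.05,-0.0032,-0.0021,0,27, 0,0,0.05,-0.0031,-0.0023,0,27, 0,0,0,0,0,0,27]'; python3 -m crank '[0,0,0.05,-0.0029,-0.0024,0,27, 0,0,0.05,-0.0029,-0.0026,0,27, 0,0,0,0,0,0,27]'
```

```text
time_s: 15.8
position: [0.4869, 0.1949, 0.0647]
tool_rot: [[0.936, 0.351, 0.001], [0.351, -0.936, 0.0], [0.001, -0.0, -1.0]]
ft_force: [3.5, 0.8, -2.0]
grip_width: 0.0229
time_s: 16.3
position: [0.4724, 0.1879, 0.0645]
tool_rot: [[0.848, 0.53, -0.001], [0.53, -0.848, -0.0], [-0.001, -0.001, -1.0]]
ft_force: [1.0, 1.1, 1.2]
grip_width: 0.0229
time_s: 16.6
position: [0.466, 0.1835, 0.0644]
tool_rot: [[0.791, 0.611, -0.002], [0.611, -0.791, -0.0], [-0.001, -0.001, -1.0]]
ft_force: [-6.1, -6.4, 0.9]
grip_width: 0.023
time_s: 16.9
position: [0.46, 0.1781, 0.0644]
tool_rot: [[0.726, 0.687, -0.002], [0.687, -0.726, -0.001], [-0.002, -0.001, -1.0]]
ft_force: [-1.6, -3.5, 0.8]
grip_width: 0.0232
```

```bash
python3 -m crank '[0,0,0.1,-0.0053,-0.0055,0,27, 0,0,0.1,-0.0047,-0.006,0,27, 0,0,0.1,-0.0041,-0.0065,0,27, 0,0,0.1,-0.0034,-0.0069,0,27, 0,0,0.1,-0.0027,-0.0072,0,27, 0,0,0.1,-0.002,-0.0074,0,27, 0,0,0,0,0,0,35, 0,0,0,0,0,0,40, 0,0,0,0,0,0,40]'; python3 -m crank '[0,0,0,0,0,0.02,40, 0,0,0,0,0,0.03,40, 0,0,0,0,0,0.04,40, 0,0,0,0,0,0.05,40, 0,0,0,0,0,0,40]'
python3 - <<'E'
from h import *
s=observe(); print(s['position'],s['ft_force'],s['qvel'],s['time_s'])
d=snap('wrist','w6'); t=snap('top','t6')
print([np.round(proj(d,p)) for p in((.5133,.123,.106),(.4194,.143,.106))])
w=cv2.resize(d['frame'][:,:,::-1],(400,300)); e=cv2.resize(t['frame'][165:315,260:460,::-1],(400,300)); cv2.imwrite('pics/w6c.png',np.hstack([w,e]))
E
```

```text
time_s: 17.8
position: [0.4388, 0.1394, 0.0646]
tool_rot: [[0.212, 0.977, 0.0], [0.977, -0.212, 0.0], [0.0, 0.0, -1.0]]
ft_force: [-0.1, 0.7, -0.8]
grip_width: 0.0342
time_s: 18.3
position: [0.4411, 0.1397, 0.2102]
tool_rot: [[0.211, 0.977, 0.012], [0.978, -0.211, 0.001], [0.003, 0.011, -1.0]]
ft_force: [0.9, -0.5, -0.4]
grip_width: 0.0342
[0.44107927 0.13966235 0.2101812 ] [ 0.90539386 -0.46576332 -0.35787824] [-0.19659306  3.69879892  7.73722748 -0.06979422 -6.3075512  -0.07666437] 18.3
[array([317., 327.]), array([317., 191.])]
```

View pics/w6c.png

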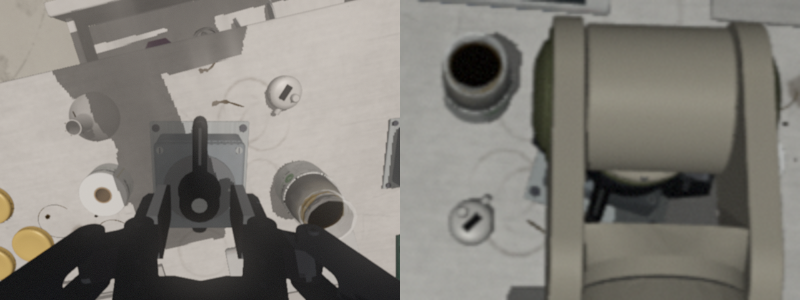

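The lever points straight at the middle (tip (200,118), hub (200,205)), and jar, counter, roll and funnel all stand upright. Let the arm settle clear, then hand in.

```bash
python3 -m crank '[0,0,0,0,0,0,40, 0,0,0,0,0,0,40, 0,0,0,0,0,0,40, 0,0,0,0,0,0,40, 0,0,0,0,0,0,40]'; python3 -c "
from rig import *
print(close_job())"
```

```text
time_s: 18.9
position: [0.4384, 0.1391, 0.2042]
tool_rot: [[0.209, 0.978, -0.001], [0.978, -0.209, -0.0], [-0.0, -0.001, -1.0]]
ft_force: [0.3, 0.2, -0.5]
grip_width: 0.0341
the job is handed in; nothing more can be done
None
```

I proved the isolator and handed the job in at about 19 s. The handle is back at off and the gripper is about 100 mm clear above it. The system gave no verdict.

- **Which side gives:** the left/right feel was done with the jaws loosely round the lever. The positive (anticlockwise) side stopped firmly near 0.27 rad, and I backed off at about 10 N. The negative (clockwise) side gave at about 4–5 N.
- **On and back:** I took the lever clockwise and it snapped over. The wrist picture showed it exactly across, free between the jaws with no force on it. I held it there, then brought it back. The highest force in any reading was about 10.5 N, against the 25 N limit. Readings came only at the end of each move, so short peaks in between were not seen.
- **Last checks:** the final wrist picture shows the lever straight at the middle and the jar, counter, label roll and funnel standing upright and not visibly moved. I did not measure their final positions in mm, because the arm hid part of the top view. The wrist force was about zero before I handed in.
- **A disagreement:** the wrist picture put the fingertips about 25 mm behind the TCP, not 14 mm ahead of it as the text says. My first feel therefore passed above the lever without touching it. I lowered the tool 27 mm and repeated it.

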